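# Close and bolt the vial's bay of a sample tray

### The arm

A 6-joint arm with a two-finger parallel gripper is mounted at the origin on a cart in front of the work surface, level with it; the furniture and walls round the work are solid. World frame = base frame: x ahead of the robot, y to its left, z up, the work surface at z = 0. Lengths are in m, angles in rad, forces in N, time in s.
With the tool pointing down it reaches from about 0.275 to 1 m from the base axis. Payload 8.4 kg.
Tool frame: the origin (TCP) lies midway between the tips of the shut fingers; the grasp point (between the pads) lies 19 mm behind it; z points along the fingers, y is the line along which they close (so a half turn about z gives the same grasp; the last joint's range is limited). The gripper opens to 85 mm and grips with 20 to 120 N. Pads are 22 mm wide; open, the fingers measure 114 mm over their backs; the gripper's body (76 mm by 85 mm) begins 54 mm behind the grasp point. The pads swing forward as they close: fully open they stand 13 mm farther back than shut.
Start: joints at [-1.106, 0.353, 1.633, -0, 1.155, -0.002], TCP at [0.281, -0.558, 0.231] pointing down, gripper open.
Joint ranges: [-2.63, 2.63], [-0.92, 2.1], [0.06, 2.66], [-1.3, 4.44], [0, 2.69], [-3.02, 3.02]. Speed limits (rad/s): [2.22, 2.22, 2.79, 3.14, 3.14, 3.14].

### API

Orientations are given as a unit quaternion [x, y, z, w].
In Python, from workcell import bot, claw, kinematics, optics, ticket, spotter gives the robot as it stands. Calls block until the motion is done:
- bot.reach(position, orientation): joint-space move of the TCP to a pose.
- bot.servo_line(position, ori=None, velocity=0.15): straight line of the TCP; ori=None keeps the orientation; velocity is the mean speed in m/s.
- bot.goto_joints(angles): joint-space move.
- claw.move_gripper(opening, strength=None): finger opening in m; strength is the grip in N (None keeps the last); returns when the fingers have stopped.
- bot.dwell(seconds).
- kinematics.solve_ik(position, orientation): joint angles nearest the present ones, or None.
- optics.read_camera(name): name is "side" or "top" or "wrist"; returns a dict with "frame" (480x640x3 uint8, red, green, blue), "intrinsics" (3x3 intrinsics, pixels), "dist" ([k1, k2, p1, p2, k3] as OpenCV has them; the pictures are not rectified), "view" (4x4, takes a point from world to camera coordinates). Camera axes: x right, y down, z forward; pixel columns grow to the right and rows downward; lengths in m; the calibration is good to about 2 mm. A picture is of the moment at which its call begins. There is no depth.
A pose or a line that the arm cannot do raises bot.IKError and nothing moves.
- ticket.hand_in(): hands the job in; it is judged then, once.
Trained networks look in a picture, given as the dict that the camera call returned (one of the last four; its "shot" number tells which), for a name from the list of things; names that differ only in an ending like _2 or _b are one class to them, and where a whole thing is asked for, a point or a joint stands for the part that bears it (a point fixed in the world has none). Each returns a list of dicts, best first, with "score" (0 to 1); they miss things now and then, are a little off and sometimes report something else, mostly with a low value. They report only what shows in the picture. A call takes as long as a camera call.
- spotter.silhouettes(picture, thing): "mask" (480x640 bool, what is visible of it) and "uv" ([column, row] in pixels, amid what is visible of it).
Readings, each from a call of its own:
- bot.read_time_s(): time.
- bot.read_joint_pos(): joint angles.
- bot.read_joint_vel(): joint speeds.
- bot.read_joint_efforts(): joint torques, N m.
- bot.read_position(): TCP position.
- bot.read_orientation(): TCP orientation.
- bot.read_wrist_force(): force on the tool from outside, world axes, zero at the start.
- bot.read_ft_torque(): the same for the moment, N m.
- bot.read_gripper_width(): finger opening in m.
- bot.read_grip_force(): force on a finger pad.
Only numpy, scipy, OpenCV 4.12 (cv2) and the standard library are available. Lean on these libraries where they do the work, as an engineer would, in place of code of your own. Each camera call takes 0.05 s, during which the arm holds its last target. There are 200 camera calls.

### The job

Put the sample away: with the fingertips, push the blue lid fully shut over the tray bay that holds the dark vial, then push that bay's red bolt knob inward until the bolt is fully home. Push gently and do not take hold of anything; leave the bay with the cork open and unbolted, and leave the vial, the cork and the glassware around where they are.

Things in the scene. Friction and masses are not known exactly. Their poses are not given: they have to be found in the camera images.
- tray: White two-bay sample tray, fixed, 160 (x) x 200 (y) x 50 mm, walls 6 mm, inner floor 6 mm up; origin under its centre, +x points away from the robot (yaw up to 0.25 rad). A wall at y = 0 parts it into a left bay (y > 0) and a right bay (y < 0). Aluminium guide rails along x, top z = 61 mm, at y = 0 and +-97 mm. More than 40 N on tray, lid or bolt fails.
- lid_left (a joint): Opening of the blue lid over the left bay, m: 0 = fully shut at its stop, 0.115 = widest; starts 0.085 to 0.105 open, drawn toward the robot so that the far part of the bay is uncovered. Slides along tray x, shuts toward +x; 2 N of friction (plus 8 N per m/s), stays where it is left. Lid top z = 56 mm.
- lid_left_ledge (a point): Push point of the left lid: middle of the upright near face (looks to tray -x) of the raised blue ledge at the lid's near edge, z = 70 mm. The face is 80 mm wide, z = 56 to 79 mm; behind it the ledge slopes down to the lid. With the lid shut the point is at tray x = -80, y = +50 mm. Axes as the tray's.
- bolt_left (a joint): Travel of the left bolt, m: 0 = drawn back (starts at 0 to 0.004), 0.030 = fully home, its steel bar then lying across the near face of the shut left lid's ledge. Slides toward tray -y (inward); 1.5 N of friction (plus 6 N per m/s), stays where it is left.
- bolt_left_knob (a point): Push point of the left bolt: middle of the outer face (looks to tray +y) of its upright red knob, z = 86 mm; knob 22 (x) x 10 (y) mm, z = 61 to 101 mm. At joint 0 the point is at tray x = -88, y = +165 mm. Below it a white bracket, x -105 to -71, y +101 to +167 mm, top z = 57 mm, with bolt keepers to z = 75 mm at y +104 to +128 mm.
- lid_right (a joint): Opening of the blue lid over the right bay, m: 0 = fully shut at its stop, 0.115 = widest; starts 0.085 to 0.105 open, drawn toward the robot so that the far part of the bay is uncovered. Slides along tray x, shuts toward +x; 2 N of friction (plus 8 N per m/s), stays where it is left. Lid top z = 56 mm.
- lid_right_ledge (a point): Push point of the right lid: middle of the upright near face (looks to tray -x) of the raised blue ledge at the lid's near edge, z = 70 mm. The face is 80 mm wide, z = 56 to 79 mm; behind it the ledge slopes down to the lid. With the lid shut the point is at tray x = -80, y = -50 mm. Axes as the tray's.
- bolt_right (a joint): Travel of the right bolt, m: 0 = drawn back (starts at 0 to 0.004), 0.030 = fully home, its steel bar then lying across the near face of the shut right lid's ledge. Slides toward tray +y (inward); 1.5 N of friction (plus 6 N per m/s), stays where it is left.
- bolt_right_knob (a point): Push point of the right bolt: middle of the outer face (looks to tray -y) of its upright red knob, z = 86 mm; knob 22 (x) x 10 (y) mm, z = 61 to 101 mm. At joint 0 the point is at tray x = -88, y = -165 mm. Below it a white bracket, x -105 to -71, y -101 to -167 mm, top z = 57 mm, with bolt keepers to z = 75 mm at y -104 to -128 mm.
- vial: Small dark glass vial, 24 mm thick, 58 mm long, lying along its y in the uncovered far part of one bay; origin at the middle of its underside. Which bay varies.
- cork: Brown cork, 29 mm across, 26 mm high, standing in the uncovered far part of the other bay; origin at the centre of its underside.
- erlenmeyer: Bystander: conical glass flask, 64 mm across, 102 mm high, standing close to the right of the tray, 43 mm or more beyond the right bolt knob; origin at the centre of its underside.
- reagent: Bystander: white bottle with a black cap, 49 mm across, 95 mm high, standing to the left in front; origin at the centre of its underside.
- crucible: Bystander: small pale crucible, 45 mm across, 36 mm high, standing to the right in front; origin at the centre of its underside.

How it is judged:
By the outcome, as a careful person would: the job done as asked, in the order asked, and still so for the second after the job is handed in, with the robot touching nothing.
It also fails if it takes over 38 s, if anything falls off the work surface, if the arm or the gripper's body presses on something with over 40 N, if the wrist force passes 120 N, or if a joint passes its speed limit or range.

## Working session

There is one attempt and no reset: what is moved stays moved. The work goes in short steps, each a Python script; the robot and the scene stay as the last script left them, time stands still between calls to the robot, and variables do not carry over. Pictures are saved under pics/ and viewed, at most 10 in all, crops included, and the job is handed in when it is done.

```bash
mkdir -p pics
python3 - <<'E'
from workcell import bot, claw, kinematics, optics, ticket, spotter
import cv2,pickle
P={}
for n in ("top","side"):
    p=optics.read_camera(n); P[n]=p
    cv2.imwrite(f"pics/{n}0.png",p["frame"][:,:,::-1])
    for t in ("vial","cork","tray","lid_left_ledge","lid_left","bolt_left_knob","bolt_right_knob","erlenmeyer","reagent","crucible"):
        r=spotter.silhouettes(p,t)
        p[t]=r
        print(n,t,[(round(d["score"],2),[int(v) for v in d["uv"]],int(d["mask"].sum())) for d in r[:3]])
pickle.dump(P,open("p0.pkl","wb"))
print(bot.read_time_s(),bot.read_orientation())
E
```

```text
top vial [(0.85, [313, 180], 287)]
top cork [(0.43, [358, 189], 140)]
top tray [(0.76, [332, 231], 11656), (0.51, [403, 247], 144)]
top lid_left_ledge [(0.65, [306, 246], 3096)]
top lid_left [(0.74, [305, 246], 3081)]
top bolt_left_knob [(0.56, [254, 239], 93)]
top bolt_right_knob [(0.47, [402, 248], 104)]
top erlenmeyer [(0.78, [420, 211], 672)]
top reagent [(0.6, [173, 296], 547)]
top crucible [(0.66, [481, 314], 332)]
side vial [(0.65, [380, 244], 92)]
side cork [(0.52, [313, 239], 1881)]
side tray [(0.7, [337, 260], 10017)]
side lid_left_ledge [(0.88, [309, 237], 1796)]
side lid_left [(0.91, [314, 238], 1842)]
side bolt_left_knob [(0.48, [316, 199], 165)]
side bolt_right_knob []
side erlenmeyer [(0.79, [367, 328], 1245)]
side reagent [(0.91, [273, 176], 505)]
side crucible [(0.85, [245, 390], 610)]
1.1 [ 9.72889263e-01  2.31271448e-01 -1.46999537e-06  2.63936977e-06]
```

Run:
```python
import cv2
a=cv2.imread("pics/top0.png")[150:350,140:500]; cv2.imwrite("pics/topc.png",cv2.resize(a,None,fx=2.2,fy=2.2,interpolation=2))
a=cv2.imread("pics/side0.png")[140:410,200:460]; cv2.imwrite("pics/sidec.png",cv2.resize(a,None,fx=2.2,fy=2.2,interpolation=2))
```

```text
(no output)
```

View pics/topc.png

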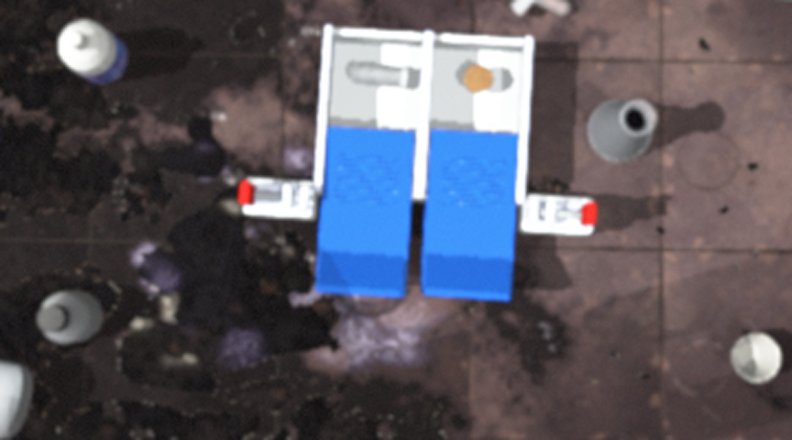

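View pics/sidec.png

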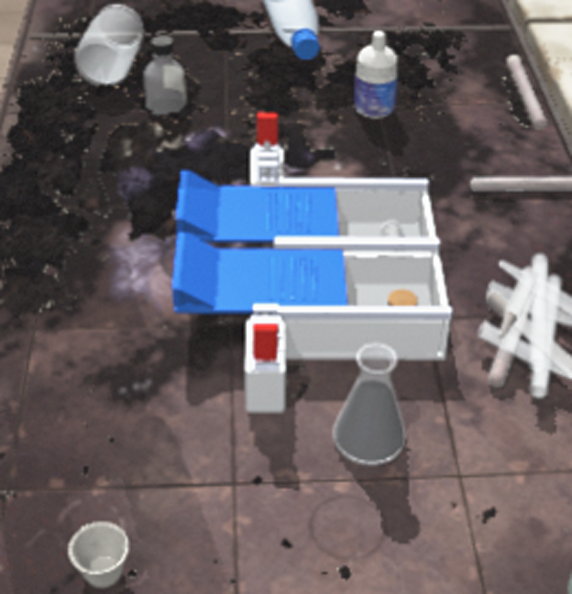

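The vial lies in the left bay (top crop ~(380,73)) and the cork in the right bay (~(480,77)), so I work on the left lid and bolt. Next I'll fit the tray pose from the red knobs and the blue ledge.

```bash
cat > h.py <<'E'
import numpy as np, cv2
from scipy.optimize import least_squares
def proj(p,X):
    V=np.array(p["view"]); X=np.asarray(X,float)
    return cv2.projectPoints(X,cv2.Rodrigues(V[:3,:3])[0],V[:3,3],np.array(p["intrinsics"]),np.array(p["dist"],float))[0][:,0]
def T(q,X):
    X=np.asarray(X,float); c,s=np.cos(q[2]),np.sin(q[2])
    return np.c_[q[0]+c*X[:,0]-s*X[:,1],q[1]+s*X[:,0]+c*X[:,1],X[:,2]]
def box(x,y,z): return [[a,b,c] for a in x for b in y for c in z]
def cen(pts):
    m=cv2.moments(cv2.convexHull(pts.astype(np.float32))); return np.array([m["m10"],m["m01"]])/m["m00"]
def knob(s,b): return box((-.099,-.077),sorted((s*(.165-b),s*(.155-b))),(.061,.101))
def lid(s,o):
    x=-.080-o; y=sorted((s*.010,s*.090))
    return box((x,),y,(.056,.079))
def colour(p,c):
    h=cv2.cvtColor(p["frame"],cv2.COLOR_RGB2HSV).astype(int)
    if c=="red": m=((h[...,0]<8)|(h[...,0]>172))&(h[...,1]>150)&(h[...,2]>90)
    else: m=(abs(h[...,0]-109)<10)&(h[...,1]>150)&(h[...,2]>60)
    n,l,st,ce=cv2.connectedComponentsWithStats(m.astype(np.uint8))
    return [(st[i,4],ce[i],l==i) for i in np.argsort(-st[1:,4])+1][:4]
E
python3 - <<'E'
import pickle; from h import *
P=pickle.load(open("p0.pkl","rb"))
for n in P:
    for c in("red","blue"):
        for a,ce,m in colour(P[n],c):
            if a>30:
                r=cv2.boxPoints(cv2.minAreaRect(np.argwhere(m)[:,::-1].astype(np.float32)))
                print(n,c,a,ce.round(1),r.round(1).tolist() if c=="blue" else "")
    V=P[n]["view"]; print("cam at",(-V[:3,:3].T@V[:3,3]).round(3))
red={n:[ce for a,ce,m in colour(P[n],"red") if a>30] for n in P}
t=sorted(red["top"][:2],key=lambda v:v[0]); s=sorted(red["side"][:2],key=lambda v:v[1])
def f(q):
    r=[]
    for n,o in(("top",t),("side",s)):
        for k,sg in((0,1),(1,-1)): r+=list(cen(proj(P[n],T(q,knob(sg,q[3+k]))))-o[k])
    return np.r_[r,(q[3:]-.002)*500]
R=least_squares(f,[.55,0,0,.002,.002]); q=R.x; print(q.round(4),R.fun.round(1))
# reprojected rail far corners and ledge
for n in P: print(n,proj(P[n],T(q,[[.08,.097,.061],[.08,-.097,.061],[-.18,.09,.079],[-.18,.01,.079]])).round(1).tolist())
E
```

```text
top red 63 [250.9 237.2] 
top red 59 [407.8 246.7] 
top blue 3101 [353.2 248.3] [[329.6000061035156, 285.3999938964844], [332.79998779296875, 208.6999969482422], [375.79998779296875, 210.5], [372.6000061035156, 287.1000061035156]]
top blue 3066 [305.7 246.6] [[282.6000061035156, 282.6000061035156], [285.8999938964844, 207.5], [329.0, 209.39999389648438], [325.70001220703125, 284.5]]
top blue 243 [130.8 209.1] [[123.0, 201.0], [139.0, 201.0], [139.0, 217.0], [123.0, 217.0]]
cam at [0.517 0.007 1.185]
side red 143 [320.3 294.8] 
side red 123 [321.1 197.2] 
side blue 3923 [314.2 251.9] [[279.0, 217.0], [357.0, 217.0], [357.0, 282.0], [279.0, 282.0]]
side blue 128 [338.3 159.8] [[331.1000061035156, 155.3000030517578], [341.29998779296875, 151.89999389648438], [345.5, 164.5], [335.29998779296875, 167.89999389648438]]
cam at [ 0.553 -0.801  0.733]
[ 6.75e-01 -5.90e-03 -5.85e-02  3.00e-04  1.80e-03] [ 1.1 -0.8 -1.4  1.1  1.5  1.1 -0.4 -0.2 -0.8 -0.1]
top [[289.4, 160.5], [380.9, 167.0], [282.4, 283.8], [321.3, 286.6]]
side [[395.5, 222.0], [405.3, 280.8], [281.4, 216.1], [278.3, 238.3]]
```

```bash
cat >> h.py <<'E'
from scipy.spatial.transform import Rotation as Ro
Q0=[.675,-.0059,-.0585]
def ori(yaw): return (Ro.from_euler("z",yaw)*Ro.from_quat([1,0,0,0])).as_quat()
E
python3 - <<'E'
from workcell import bot, claw, kinematics, optics
from h import *; import pickle
claw.move_gripper(0.0,30)
W=[]
for y in (.10,):
    p=T(Q0,[[-.20,y,.29]])[0]
    bot.reach(p,ori(Q0[2])); w=optics.read_camera("wrist"); W.append(w)
    cv2.imwrite("pics/w0.png",w["frame"][:,:,::-1])
    print(bot.read_position(),bot.read_joint_pos(),bot.read_time_s())
    for c in("red","blue"):
        for a,ce,m in colour(w,c): print(c,a,ce.round(1))
pickle.dump(W,open("w.pkl","wb"))
print(proj(w,T(Q0,lid(1,.098)+knob(1,0))).round(0).tolist(),bot.read_wrist_force())
E
```

```text
[0.48137497 0.10508286 0.28992493] [ 2.11988364e-01  8.79811900e-02  1.83919557e+00 -1.64312987e-04
  1.21453245e+00  1.84208291e+00] 4.3833
red 683 [605.3  81. ]
red 286 [252.7  82.2]
blue 3436 [472.6 148.8]
blue 3159 [372.3 153.4]
blue 492 [ 8. 48.]
blue 311 [330.2  59.3]
[[409.0, 176.0], [415.0, 179.0], [329.0, 176.0], [330.0, 179.0], [261.0, 92.0], [253.0, 88.0], [250.0, 92.0], [241.0, 88.0], [260.0, 67.0], [252.0, 60.0], [249.0, 67.0], [240.0, 60.0]] [ 0.92626188 -0.192986    0.74996281]
```

View pics/w0.png

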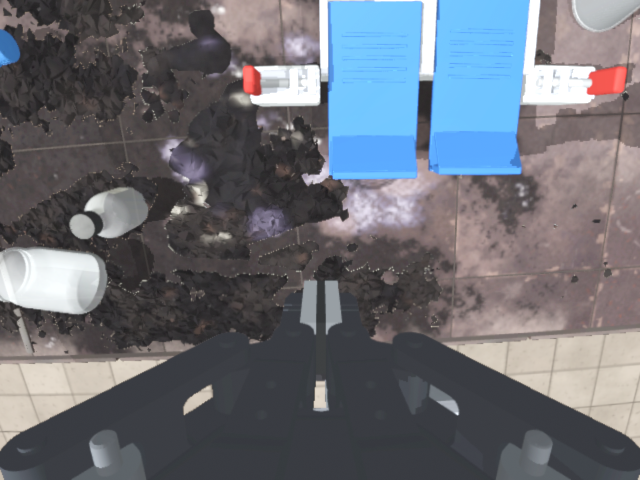

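The wrist picture shows the left ledge's near edge at (329–417, 178) and the left knob at (252, 82), which agrees with the fit to a few mm. I'll refit with all three views, then push the lid.

```bash
cat > fit.py <<'E'
import pickle; from h import *
P=pickle.load(open("p0.pkl","rb")); P["wrist"]=pickle.load(open("w.pkl","rb"))[0]
O={}
for n in P:
    r=[ce for a,ce,m in colour(P[n],"red")][:2]; O[n]=sorted(r,key=lambda v:v[1 if n=="side" else 0])
def f(q):
    r=[]
    for n in P:
        w=1 if n=="wrist" else .6
        for k,sg in((0,1),(1,-1)): r+=list(w*(cen(proj(P[n],T(q,knob(sg,q[3+k]))))-O[n][k]))
    L=proj(P["wrist"],T(q,[[-.08-q[5],.09,.079],[-.08-q[5],.01,.079]]))
    return np.r_[r,(L-[[329,178],[417,178]]).ravel(),(q[3:5]-.002)*500]
R=least_squares(f,[.675,0,0,.002,.002,.1]); print(R.x.round(4),R.fun.round(1))
E
python3 fit.py
```

```text
[ 0.6733 -0.0039 -0.0429  0.0023  0.0011  0.0944] [ 1.   0.8 -0.8  0.5 -0.2  0.8 -0.  -0.1 -0.3 -0.7 -0.2  0.3  1.8  0.5
 -1.4 -0.7  0.1 -0.4]
```

```bash
cat >> h.py <<'E'
Q=[.6733,-.0039,-.0429]
def creep(bot,a,d,n,fmax,step=.001,z=.068,v=.03):
    """advance from tray point a along tray d in steps until force rise > fmax; prints log"""
    d=np.array(d,float); dw=T([0,0,Q[2]],[[*d,0]])[0]; f0=creep.f0; log=[]
    for i in range(n):
        bot.servo_line(T(Q,[[a[0]+d[0]*step*i,a[1]+d[1]*step*i,z]])[0],velocity=v)
        F=-(np.array(bot.read_wrist_force())-f0)@dw; log.append(round(float(F),1))
        if F>fmax: break
    print(i,log,"tray pos",tp(bot),"t",bot.read_time_s()); return i,log
def tp(bot):
    p=bot.read_position(); c,s=np.cos(Q[2]),np.sin(Q[2]); x,y=p[0]-Q[0],p[1]-Q[1]
    return [round(float(v),4) for v in (c*x+s*y,-s*x+c*y,p[2])]
E
python3 - <<'E'
from workcell import bot
from h import *
o=ori(Q[2]); x0=-.080-.0944-.011-.022
bot.reach(T(Q,[[x0,.05,.13]])[0],o)
bot.servo_line(T(Q,[[x0,.05,.068]])[0],velocity=.12)
creep.f0=np.array(bot.read_wrist_force()); print(creep.f0,tp(bot),bot.read_time_s())
# quick advance, leave about 12 mm
bot.servo_line(T(Q,[[-.080-.011-.012,.05,.068]])[0],velocity=.05)
print(np.array(bot.read_wrist_force())-creep.f0,bot.read_time_s())
creep(bot,(-.080-.011-.011,.05),(1,0),22,9)
np.save("f0.npy",creep.f0)
E
```

```text
[-0.13896248 -0.05351019  0.13101605] [-0.2066, 0.0503, 0.0688] 5.7583
[-1.66543394 -0.52430253 -0.54849419] 8.0
14 [1.0, 1.1, 0.4, 1.2, 1.6, 1.5, 0.7, 1.4, 0.8, 1.3, 0.8, 0.8, 4.1, 7.8, 10.5] tray pos [-0.0904, 0.0499, 0.0677] t 11.75
```

Run:
```python
from workcell import bot
from h import *
o=ori(Q[2]); y0=.1627+.0145+.018
bot.servo_line(T(Q,[[-.110,.05,.068]])[0],velocity=.08)
bot.servo_line(T(Q,[[-.115,.05,.14]])[0],velocity=.2)
bot.servo_line(T(Q,[[-.088,y0,.14]])[0],velocity=.2)
bot.servo_line(T(Q,[[-.088,y0,.084]])[0],velocity=.12)
creep.f0=np.array(bot.read_wrist_force()); print(creep.f0,tp(bot),bot.read_time_s())
bot.servo_line(T(Q,[[-.088,.1495+.008,.084]])[0],velocity=.05)
print(np.array(bot.read_wrist_force())-creep.f0,bot.read_time_s())
creep(bot,(-.088,.1495+.007),(0,-1),18,9,z=.084)
```

```text
[-0.16833871  0.70902558 -0.1225973 ] [-0.0877, 0.1949, 0.0843] 14.1917
[-0.42343191 -0.27584397  0.7105375 ] 15.0917
11 [-0.8, 0.8, 0.4, 1.5, -0.1, 0.1, 0.1, 0.2, 0.4, 1.5, 6.6, 10.5] tray pos [-0.088, 0.1472, 0.0841] t 18.0917
```

Run:
```python
from workcell import bot,optics
from h import *
bot.servo_line(T(Q,[[-.088,.175,.084]])[0],velocity=.1)
bot.servo_line(T(Q,[[-.10,.19,.15]])[0],velocity=.2)
bot.reach(T(Q,[[-.20,.10,.27]])[0],ori(Q[2]))
w=optics.read_camera("wrist"); 
cv2.imwrite("pics/w1.png",w["frame"][:,:,::-1])
for c in("red","blue"):
    for a,ce,m in colour(w,c): print(c,a,ce.round(1))
for b in(.02,.028,.03): print(b,cen(proj(w,T(Q,knob(1,b)))).round(1))
print("R0",cen(proj(w,T(Q,knob(-1,.001)))).round(1))
print(proj(w,T(Q,lid(1,0)+lid(-1,.095))).round(0).tolist(),bot.read_time_s())
```

```text
red 746 [621.5  80. ]
red 179 [286.7  72.4]
blue 4081 [483.  150.3]
blue 3997 [379.2  39.7]
blue 210 [499.5  60.2]
blue 193 [497.8  72.3]
0.02 [270.7  72.9]
0.028 [280.5  72.8]
0.03 [283.   72.8]
R0 [623.6  79.8]
[[422.0, 69.0], [429.0, 65.0], [331.0, 68.0], [332.0, 64.0], [518.0, 176.0], [531.0, 180.0], [436.0, 176.0], [443.0, 179.0]] 19.825
```

View pics/w1.png

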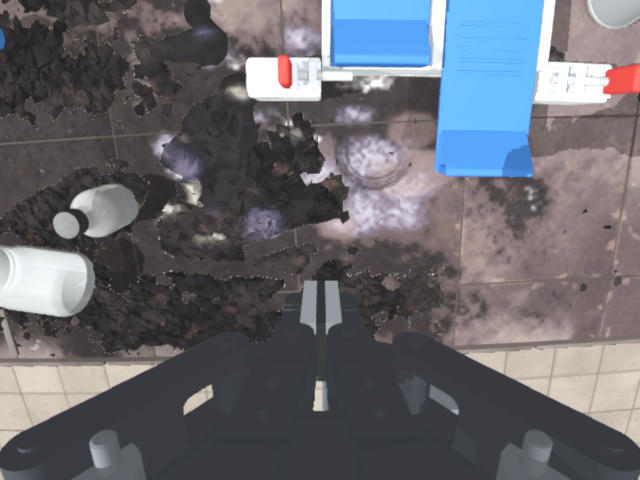

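The picture shows the left lid shut, with its ledge edge at row ~66 (65 predicted). The bolt bar lies across the ledge, and the knob at (287, 72) is at full travel (283 predicted). The right lid is still open and unbolted.

```bash
python3 -c "
from workcell import ticket
print(ticket.hand_in())"
```

```text
the job is handed in; nothing more can be done
None
```

The job is handed in: the left lid over the vial is shut to its stop and its bolt pushed fully home. The right bay with the cork is still open and unbolted, and nothing else was touched.

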